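# Press a two-part planter together in the bar clamp

### The arm

A 6-joint arm with a two-finger parallel gripper is mounted at the origin on the work surface. World frame = base frame: x ahead of the robot, y to its left, z up, the work surface at z = 0. Lengths are in m, angles in degrees, forces in N, time in s.
With the tool pointing down it reaches from about 0.4 to 0.825 m from the base axis. Payload 7 kg.
Tool frame: the origin (TCP) lies on the front face of the gripper's body, between the roots of the fingers; the fingertips stand 66 mm ahead of it and the grasp point (between the pads) lies 47 mm ahead of it; z points along the fingers, y is the line along which they close (so a half turn about z gives the same grasp; the last joint's range is limited). The gripper opens to 88 mm and grips with 3 to 60 N. Pads are 19 mm wide; open, the fingers measure 130 mm over their backs; the gripper's body (78 mm by 193 mm) begins 47 mm behind the grasp point.
Start: joints at [-48.81, 20.546, 0.682, 0, -70.136, -16.507], TCP at [0.282, -0.613, 0.292] pointing down, gripper open.
Joint ranges: [-176.03, 176.03], [-82.01, 121.73], [-58.28, 71.71], [-173.87, 95.51], [-174.79, -0.11], [-173.66, 173.66]. Speed limits (degrees/s): [136.94, 136.94, 172.46, 180, 180, 180].

### API

Orientations are given as [roll, pitch, yaw] about the fixed x, y, z axes, in that order (R = Rz(yaw) Ry(pitch) Rx(roll)).
In Python, from plant import ctrl gives the robot as it stands.
- The arm moves only by the tool send_rows, never from a script. Its argument "deltas" is a list of rows, each a list of 2 entries, a list of its own where there are three numbers: the shift along the tool's x, y, z each as a share of 800 mm, from -1 to 1, then the turn about the tool's z as a share of 90 degrees, from -1 to 1. A call has exactly 5 rows; each row is the pose to reach, as a shift and turn from the pose commanded when the call began, along the tool's axes at that moment; what a row does not reach only later rows make up. A row lasts 1/12 s, in which the tool goes at most 41.7 mm and 7.16 degrees, less where a joint would pass 70% of its speed; a pose out of reach is approached as far as the arm can. A call with a number of a shift or a turn outside -1 to 1 is refused whole. A call with a gripper value outside its range is refused whole. "gripper" is the opening, from 0 (shut) to 1 (fully open), set as the call begins (left out, the last holds). The fingers move at their own pace and stop on an object; the grip force is fixed at half the most. Time passes only in rows, so rows that repeat a pose let the fingers close, or fill a call up. It gives the time, the measured TCP pose, the force, the opening and the grip force at its end, in the units of the state.
- ctrl.get_obs(): the state, without advancing time (a new reading comes with each control period).
- ctrl.snapshot(name): name is "scene" or "top"; returns a dict with "color" (400x640x3 uint8, red, green, blue), "vertical_fov" (degrees; the focal length in pixels is half the picture's height over the tangent of half this angle, whatever the lens; pixels are square), "cx", "cy" (the principal point, pixels), "rvec" (rotation vector, rad) and "tvec" (3), from world to camera coordinates, as OpenCV has them. Camera axes: x right, y down, z forward; pixel columns grow to the right and rows downward; lengths in m; the calibration is good to about 2 mm. A picture is of the moment at which its call begins. There is no depth.
- ctrl.close_job(): hands the job in; it is judged then, once.
Trained networks look in a picture, given as the dict that the camera call returned (one of the last four; its "shot" number tells which), for a name from the list of things; names that differ only in an ending like _2 or _b are one class to them, and where a whole thing is asked for, a point or a joint stands for the part that bears it (a point fixed in the world has none). Each returns a list of dicts, best first, with "conf" (0 to 1); they miss things now and then, are a little off and sometimes report something else, mostly with a low value. They report only what shows in the picture. A call takes as long as a camera call. They do not tell look-alikes from the thing itself.
- ctrl.boxes_of(picture, thing): "xy" ([column, row] as shares, 0 to 1, of the picture: columns of its width, rows of its height, amid what is visible of it).
- ctrl.cut_out(picture, thing): "pixels" (400x640 bool, what is visible of it) and "xy" ([column, row] as shares, 0 to 1, of the picture: columns of its width, rows of its height, amid what is visible of it).
The state is a dict: "clock": time; "joint_pos": joint angles; "qvel": joint speeds; "tau": joint torques, N m; "tool_pos": TCP position; "orientation": TCP orientation; "force": force on the tool from outside, world axes, zero at the start; "moment": the same for the moment, N m; "opening": finger opening in m; "gripper_force": force on a finger pad.
Only numpy, scipy, OpenCV 4.12 (cv2) and the standard library are available. Lean on these libraries where they do the work, as an engineer would, in place of code of your own. Each camera call takes 0.05 s, during which the arm holds its last target. There are 200 camera calls.

### The job

Squeeze the bar clamp's trigger, stroke by stroke, until its jaw has pushed the two planter halves shut against the end stop and grips them firmly, at about 15 N and well short of the 30 N that cracks them; let the trigger go and leave them clamped like that for two seconds. Then press the release tab so that the jaw springs fully back, and leave the closed planter standing in the clamp. Do not touch the halves with the robot, and leave the other things on the bench where they are.

Things in the scene. Friction and masses are not known exactly. Their poses are not given: they have to be found in the camera images.
- clamp: Black bar clamp screwed to a plywood board, 450 x 150 x 12 mm. Origin: underside of the board (bench top), on the centre line, 8 mm behind the trigger's pivot. x: along the bar from grip to end stop; z up. In this frame, mm: housing x -125..25, y -20..20, up to z 70; fixed upright grip x -52..-36, y -14..14, up to z 165; wooden guide rails at y +-47 keep the halves in line.
- trigger (a joint): Angle of the sprung trigger, an upright steel lever 24 mm wide, 12 thick, on the clamp +x side of the grip; pivot at clamp x 8, z 66 mm, top at z 161. 0 at rest, grows to a stop at 0.42 rad as it is squeezed towards the grip (clamp -x). 1 rad drives the jaw 36 mm; a squeeze to 0.37 rad gains 8 to 12 mm. Holding teeth every 4 mm: let go, and the jaw slips back to the last full tooth.
- trigger_face (a point): Middle of the trigger's face that looks to clamp +x, 74 mm above the pivot (clamp x 14, z 140 mm at rest). Pushing here takes about 3 N at the start and 7 N at the end of a squeeze with the jaw free; each newton of jaw pressure on the halves adds 0.5 N (3 N at most while they slide). Trigger and grip together measure 66 mm along clamp x; the space around them is free above z 75 mm.
- jaw (a joint): Travel of the moving jaw along clamp +x, m: 0 fully back, at most 0.052. A light return spring draws it back; the ratchet holds it until the tab is pressed.
- jaw_pad: Rubber-faced pad, 46 x 40 mm, sprung on the front of the jaw (the spring gives 3 N per mm, up to 12 mm). Origin at the centre of its face, which looks to clamp +x, 42 mm above the bench.
- release_tab (a joint): Travel of the sprung release tab, m: 0 up, 0.008 pressed fully down. It frees the jaw from about 4 mm on; keep it down until the jaw is back (under a second). It takes about 3 N, up to 10 N when the clamp is tight; below 8 mm it is on a hard stop.
- tab_top (a point): Centre of the top face of the release tab, a level steel plate 30 x 32 mm behind the grip at clamp x -104, 95 mm above the bench when up; it is pressed straight down.
- half_near: Half of a bisque (unglazed) planter, 70 mm along the bar, 90 wide, 60 high, 8 mm walls, 0.3 kg, the one next to the jaw; open towards clamp +x. Origin: centre of its underside; axes as the clamp's. It stands on the board, 12 mm above the bench.
- half_far: The other planter half, same size, open towards clamp -x. Origin: centre of its underside; axes as the clamp's. Beyond it a steel end stop (80 mm wide, 60 high) stands square to the bar, its face somewhere between clamp x 236 and 250 mm: set by hand, not measured.
- near_joint (a point): Centre of the near half's open end (its joint face), 30 mm above its underside; x along the bar.
- far_joint (a point): Centre of the far half's open end, 30 mm above its underside; x along the bar. It coincides with near_joint when the halves are closed.
- foot_a: Small turned wooden planter foot, 32 mm across, 26 mm high, standing on the board beside the clamp housing. Leave alone.
- foot_b: The same kind of foot, standing on the bench beside the board. Leave alone.
- glue_bottle: White bottle, 40 mm across, 100 mm high, standing beside the board on its far side. Leave alone.
- bowl_planter: Purple glazed bowl planter, 170 mm across, 100 mm high. Leave alone.
- square_planter: Square terracotta planter, 100 x 100 x 110 mm. Leave alone.
- brush: Brush lying on the bench. Leave alone.
- slip_jar: Glass jar, 64 mm across, 80 mm high. Leave alone.
There are look-alikes about, which are no part of the job. Leave any blue or green look-alike of the half_near alone. What is shaped like the half_far but purple is not meant.

How it is judged:
By the outcome, as a careful person would: the job done as asked, in the order asked, and still so for the second after the job is handed in, with the robot touching nothing.
It also fails if it takes over 72 s, if anything falls off the work surface, if the arm or the gripper's body presses on something with over 40 N, if the wrist force passes 120 N, or if a joint passes its speed limit or range.

## Working session

There is one attempt and no reset: what is moved stays moved. The work goes in short steps, Python scripts to look and compute and a tool call to move; the robot and the scene stay as the last step left them, time stands still between calls to the robot, and variables do not carry over. Pictures are saved under pics/ and viewed, at most 10 in all, crops included, and the job is handed in when it is done.

Besides the shell and the picture viewer there is one more tool, called by a JSON object that holds its "op" and its "data". send_rows: Moves the arm, as the interface text tells. Shift numbers are shares of 800 mm and turn numbers shares of 90 degrees, none past 1 either way. Its arguments: {"type":"object","properties":{"deltas":{"type":"array","items":{"type":"array"}},"gripper":{"type":"number"}},"required":["deltas"]}

```bash
ls; mkdir -p pics; cat > h.py <<'E'
import numpy as np, cv2
from plant import ctrl
def cam(p):
    f=200/np.tan(np.radians(p["vertical_fov"])/2)
    K=np.array([[f,0,p["cx"]],[0,f,p["cy"]],[0,0,1.]]); R=cv2.Rodrigues(np.array(p["rvec"],float))[0]
    return K,R,np.array(p["tvec"],float).ravel()
def ray(p,uv,z):
    K,R,t=cam(p); d=R.T@np.linalg.inv(K)@np.array([uv[0],uv[1],1.]); c=-R.T@t
    return c+d*(z-c[2])/d[2]
def proj(p,X):
    K,R,t=cam(p); q=(K@(R@np.atleast_2d(X).T+t[:,None])).T; return q[:,:2]/q[:,2:]
def px(d): return np.array(d["xy"])*[640,400]
E
python3 - <<'E'
from h import *
print(ctrl.get_obs())
hs={"clamp":.05,"trigger":.12,"trigger_face":.14,"jaw_pad":.042,"tab_top":.095,"half_near":.05,"half_far":.05,"near_joint":.042,"far_joint":.042,"foot_a":.02,"glue_bottle":.05}
for n in("scene","top"):
    p=ctrl.snapshot(n); cv2.imwrite(f"pics/{n}0.png",p["color"][:,:,::-1])
    K,R,t=cam(p); print(n,-R.T@t)
    for th,z in hs.items():
        for d in ctrl.boxes_of(p,th)[:3]: print(th,px(d).round(1),round(d["conf"],2),ray(p,px(d),z).round(3))
E
```

```text
pics
{'clock': 0.0, 'joint_pos': array([-4.88095395e+01,  2.05924172e+01,  6.33963375e-01, -2.22574946e-02,
       -7.01361340e+01, -1.65061036e+01]), 'qvel': array([ 0.03466748,  0.07360991, -0.04553887,  0.07355074, -0.03238093,
       -0.00452744]), 'tau': array([ 1.63132168e-03, -5.82705295e+01,  2.93052936e+01,  6.99711442e+00,
        6.68093868e-03, -1.82067188e-04]), 'tool_pos': array([ 0.28171664, -0.61297674,  0.29120623]), 'orientation': array([ 1.79903365e+02, -6.81586965e-03, -1.55323217e+02]), 'force': array([ 0.10429954, -0.66397736, -0.29199774]), 'moment': array([-0.01002815, -0.05483844,  0.02688888]), 'gripper_force': 0.0, 'opening': 0.08791820378893406}
scene [1.13383667 0.67182695 1.050131  ]
clamp [289.1 211.6] 0.96 [ 0.581 -0.121  0.05 ]
trigger [295.8 181.6] 0.63 [ 0.534 -0.144  0.12 ]
trigger_face [295.1 186.4] 0.53 [ 0.561 -0.113  0.14 ]
tab_top [271.4 173.5] 0.58 [ 0.55  -0.239  0.095]
tab_top [334.6 246.6] 0.58 [0.595 0.085 0.095]
half_near [314.5 163. ] 0.85 [ 0.393 -0.233  0.05 ]
half_near [314.8 225.6] 0.8 [ 0.561 -0.033  0.05 ]
half_near [351.8 193.5] 
[... 537 characters left out ...]
353.  203.2] 0.65 [ 0.542 -0.146  0.12 ]
tab_top [386.9 205.2] 0.49 [ 0.541 -0.25   0.095]
half_near [330.2 259. ] 0.89 [ 0.38  -0.082  0.05 ]
half_near [314.6 202.5] 0.76 [ 0.554 -0.032  0.05 ]
half_near [381.4 264.4] 0.7 [ 0.366 -0.238  0.05 ]
half_far [289.6 149.5] 0.74 [0.722 0.049 0.05 ]
half_far [284.6 200.6] 0.67 [0.559 0.061 0.05 ]
near_joint [314.6 201.9] 0.72 [ 0.557 -0.032  0.042]
near_joint [329.3 257.5] 0.6 [ 0.385 -0.079  0.042]
near_joint [383.7 259. ] 0.59 [ 0.382 -0.246  0.042]
far_joint [287.9 147.6] 0.84 [0.73  0.056 0.042]
far_joint [288.2 198.1] 0.76 [0.568 0.051 0.042]
foot_a [326.3 168.6] 0.49 [ 0.669 -0.067  0.02 ]
glue_bottle [374.6 164.6] 0.48 [ 0.677 -0.219  0.05 ]
```

```bash
python3 - <<'E'
import cv2
a=cv2.imread("pics/scene0.png")[130:320,190:430]; cv2.imwrite("pics/s_c.png",cv2.resize(a,None,fx=3.15,fy=3.15,interpolation=2))
a=cv2.imread("pics/top0.png")[130:290,250:430]; cv2.imwrite("pics/t_c.png",cv2.resize(a,None,fx=3.7,fy=3.7,interpolation=2))
E
```

```text
(no output)
```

View pics/s_c.png

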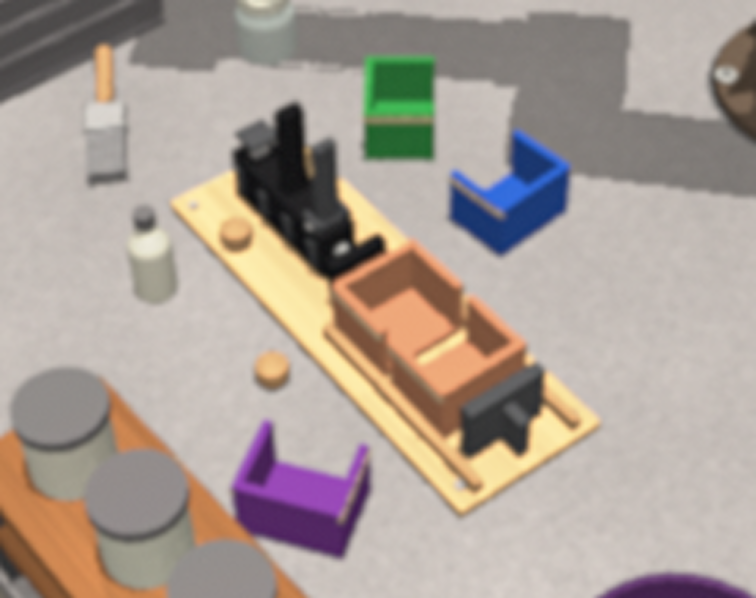

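View pics/t_c.png

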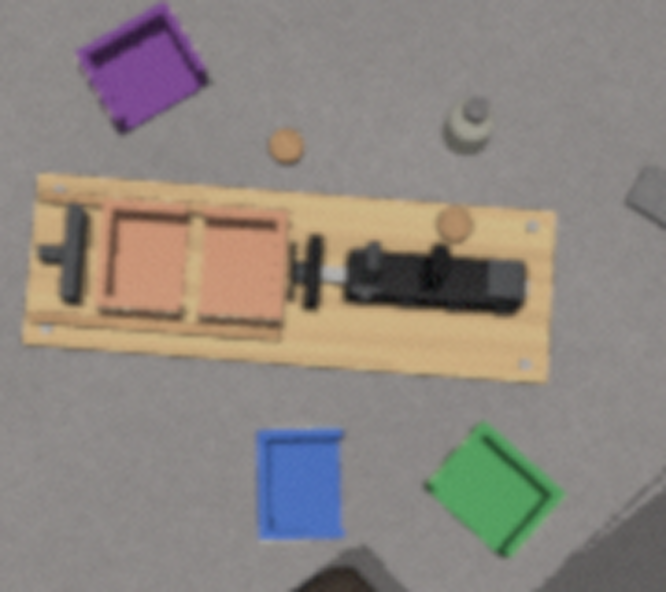

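The crops show the black clamp running right to left in the top view: tab at top px (387,206), grip (369,203), trigger (351,199). The terracotta halves are at scene (314,225) for near and (338,248) for far. The look-alikes are blue at scene (352,193), green at (314,163) and purple at (282,288), all off the board. So I choose the terracotta pair between the rails.

```bash
cat > fit.py <<'E'
from h import *
from scipy.optimize import least_squares
def W(c,X):
    X=np.atleast_2d(np.array(X,float))/1000; a=c[2]; 
    return np.c_[c[0]+X[:,0]*np.cos(a)-X[:,1]*np.sin(a), c[1]+X[:,0]*np.sin(a)+X[:,1]*np.cos(a), X[:,2]]
E
python3 - <<'E'
from fit import *
p=ctrl.snapshot("top"); s=ctrl.snapshot("scene")
cr=np.array([[38,174],[555,212],[548,380],[23,343]])/3.7+[250,130]
C=[ray(p,u,.012)[:2] for u in cr]; C=np.array(C)
scr=np.array([[172,203],[462,514],[600,424]])/3.15+[190,130]
S=np.array([ray(s,u,.012)[:2] for u in scr]); print("top corners",C.round(3).tolist(),"scene",S.round(3).tolist())
print("L",np.linalg.norm(C[0]-C[1]),"W",np.linalg.norm(C[1]-C[2]))
for nm,pic in(("top",p),("scene",s)):
    for th in("tab_top","trigger","half_near","half_far","clamp"):
        for d in ctrl.cut_out(pic,th)[:3]:
            m=d["pixels"]; ys,xs=np.nonzero(m); print(nm,th,round(d["conf"],2),px(d).round(1),m.sum(),xs.min(),xs.max(),ys.min(),ys.max())
# fit: yaw from the mean long edge directions; centre from corners; x0 from tab & trigger in both pics
e=(C[0]-C[1])+(C[3]-C[2]); yaw=np.arctan2(e[1],e[0]); cen=C.mean(0)
S4=S[0]+S[2]; print("yaw",np.degrees(yaw),"cen",cen,"scene cen",S4/2)
u=np.array([np.cos(yaw),np.sin(yaw)]); n=np.array([-u[1],u[0]])
for pic,uv,z in((p,(386.8,206.2),.095),(s,np.array([256,137])/3.15+[190,130],.095)):
    q=ray(pic,uv,z)[:2]; print("tab",q, (q-cen)@u,(q-cen)@n)
E
```

```text
top corners [[0.64, 0.144], [0.612, -0.304], [0.467, -0.296], [0.493, 0.152]] scene [[0.616, -0.296], [0.645, 0.15], [0.499, 0.159]]
L 0.4486103454664164 W 0.14597430231818448
top tab_top 0.47 [387.4 206.8] 99 381 390 200 210
top half_near 0.94 [329.9 260.3] 658 318 341 246 275
top half_near 0.85 [315.8 200.1] 698 304 327 186 217
top half_near 0.81 [382.1 264.3] 792 365 401 244 280
top half_far 0.95 [285.6 198.8] 753 275 300 184 215
top half_far 0.74 [290.2 148. ] 692 271 305 132 163
top clamp 0.67 [341.1 208.9] 4846 255 399 177 233
scene tab_top 0.46 [272.1 171.5] 93 265 276 168 179
scene tab_top 0.41 [293.7 184.6] 205 288 297 175 200
scene trigger 0.77 [293.3 183.9] 243 287 298 174 201
scene half_near 0.89 [318.1 228.9] 1175 295 336 207 249
scene half_near 0.82 [349.4 191. ] 911 332 370 172 211
scene half_near 0.71 [316.1 164.7] 768 304 327 147 180
scene half_far 0.97 [283.3 287. ] 1105 263 307 264 306
scene half_far 0.83 [336.2 246.5] 921 313 356 224 268
scene clamp 0.6 [292.7 212. ] 4198 244 379 163 293
yaw 86.58860270313093 cen [ 0.55296802 -0.07626924] scene cen [ 0.55754151 -0.06872694]
tab [ 0.53840234 -0.2500288 ] -0.174318389674578 0.004200313860522959
tab [ 0.54997995 -0.23966343] -0.1632824630553137 -0.006739981918871416
```

```bash
cat > ov.py <<'E'
from fit import *
def box(x0,x1,y0,y1,z0,z1):
    c=[(x,y,z) for x in(x0,x1) for y in(y0,y1) for z in(z0,z1)]
    return [(c[i],c[j]) for i in range(8) for j in range(i) if sum(a!=b for a,b in zip(c[i],c[j]))==1]
def overlay(pic,c,items,roi,f):
    x0,x1,y0,y1=roi; a=cv2.resize(np.ascontiguousarray(pic["color"][y0:y1,x0:x1,::-1]),None,fx=f,fy=f,interpolation=2)
    for segs,col in items:
        for s in segs:
            q=((proj(pic,W(c,list(s)))-[x0,y0]+.5)*f).round().astype(int); cv2.line(a,tuple(map(int,q[0])),tuple(map(int,q[1])),col,1)
    return a
E
python3 - <<'E'
from ov import *
p=ctrl.snapshot("top"); s=ctrl.snapshot("scene")
off=np.array([250,130]); so=np.array([190,130])
T=lambda *l:[np.array(q)/3.7+off-.5 for q in l]; S=lambda *l:[np.array(q)/3.15+so-.5 for q in l]
tp=T((38,174),(555,212),(548,380),(23,343),(506,282)); sp=S((172,203),(462,514),(600,424),(256,137),(290,107),(325,145))
def res(v):
    c=v[:3]; b=v[3]; L=225
    a=[(b+L,-0,12)]
    P=[(b+L,-75,12),(b-L,-75,12),(b-L,75,12),(b+L,75,12),(-104,0,95)]
    Q=[(b-L,-75,12),(b+L,-75,12),(b+L,75,12),(-104,0,95),(-44,0,165),(8,0,161)]
    return np.r_[(proj(p,W(c,P))-tp).ravel(),(proj(s,W(c,Q))-sp).ravel()]
r=least_squares(res,[.551,-.137,np.radians(86.5),65],x_scale=[.01,.01,.01,10],loss="soft_l1"); print(r.x,np.degrees(r.x[2])); print(res(r.x).reshape(-1,2).round(1).tolist())
np.save("c.npy",r.x); c=r.x[:3]; b=r.x[3]
it=[(box(b-225,b+225,-75,75,0,12),(0,255,0)),(box(-52,-36,-14,14,70,165),(0,0,255)),(box(2,14,-12,12,66,161),(255,0,0)),(box(-119,-89,-16,16,94,95),(0,255,255))]
A=overlay(s,c,it,(230,390,150,310),3.6); B=overlay(p,c,it,(250,410,170,240),4.2)
cv2.imwrite("pics/o1.png",A); cv2.imwrite("pics/o2.png",B)
E
```

```text
[ 0.55085246 -0.14264941  1.50742868 69.23395519] 86.36930109101279
[[-0.3, -0.9], [0.1, -0.5], [-0.4, 0.7], [-0.7, -0.1], [-0.7, -1.5], [-0.6, -0.8], [-0.2, -0.6], [0.8, -1.0], [0.7, -1.5], [-0.2, 0.3], [-0.4, -0.6]]
```

View pics/o1.png

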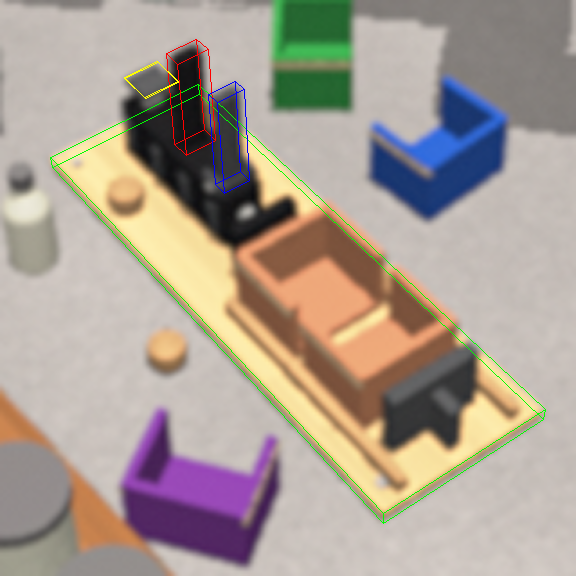

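View pics/o2.png

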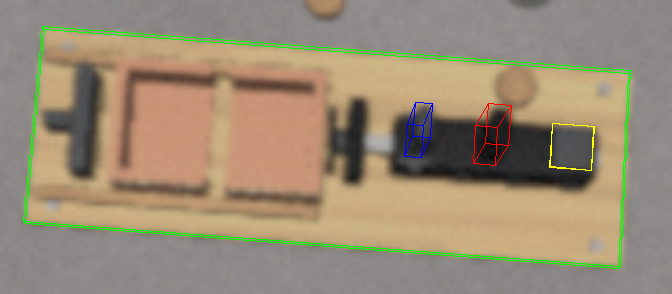

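The overlays show the model lying on the real board and clamp to within about 1 px (3 mm). Tab, grip and trigger sit under their wires, so the pose is good enough. I'll move above it now.

```bash
cat > go.py <<'E'
import sys
from fit import *
from scipy.spatial.transform import Rotation as Ro
def plan(X,dy=0):  # clamp mm target for TCP, tool yaw = clamp yaw+90+dy
    c=np.load("c.npy"); o=ctrl.get_obs(); R=Ro.from_euler("xyz",o["orientation"],degrees=True)
    w=W(c,X)[0]; d=R.inv().apply(w-o["tool_pos"]); yaw=np.degrees(c[2])+90+dy
    t=-((yaw-o["orientation"][2]+180)%360-180)
    print("world",w.round(4),"shares",(d/.8).round(4),"turn",round(t/90,4))
def cur():
    c=np.load("c.npy"); o=ctrl.get_obs(); v=o["tool_pos"][:2]-c[:2]; a=c[2]
    f=o["force"]; print("clock %.2f"%o["clock"],"clampTCP",((np.array([v@[np.cos(a),np.sin(a)],v@[-np.sin(a),np.cos(a)],o["tool_pos"][2]]))*1000).round(1),"Fx_clamp %.1f Fz %.1f"%(f[:2]@[np.cos(a),np.sin(a)],f[2]),"open %.1f gf %.1f"%(o["opening"]*1000,o["gripper_force"]),o["joint_pos"].round(0))
if __name__=="__main__":
    cur()
    if len(sys.argv)>3: plan([float(v) for v in sys.argv[1:4]],float(sys.argv[4]) if len(sys.argv)>4 else 0)
E
python3 go.py -19 1 290
```

```text
clock 1.90 clampTCP [-486.7  238.6  292.2] Fx_clamp 0.1 Fz -0.9 open 87.6 gf 0.0 [-49.  21.   1.  -0. -70. -17.]
world [ 0.5487 -0.1615  0.29  ] shares [-0.5388  0.3738  0.0027] turn 0.3146
```

{"op": "send_rows", "data": {"deltas": [[[-0.04, 0.028, 0], 0.07], [[-0.08, 0.056, 0], 0.14], [[-0.12, 0.084, 0], 0.21], [[-0.16, 0.112, 0], 0.28], [[-0.2, 0.14, 0], 0.315]], "gripper": 1}}

```text
clock: 2.32
tool_pos: [0.3809, -0.4432, 0.2923]
orientation: [-180.0, 0.0, 176.0]
force: [1.1, 0.0, 0.3]
opening: 0.0876
gripper_force: 0.0
```

```bash
python3 go.py -19 1 290
```

```text
clock 2.32 clampTCP [-310.7  150.5  292.3] Fx_clamp 0.1 Fz 0.3 open 87.6 gf 0.0 [-30.  12. -11.   0. -67. -64.]
world [ 0.5487 -0.1615  0.29  ] shares [-0.1843  0.366   0.0028] turn -0.0046
```

{"op": "send_rows", "data": {"deltas": [[[-0.023, 0.046, 0], 0], [[-0.046, 0.092, 0], 0], [[-0.07, 0.138, 0], 0], [[-0.093, 0.184, 0], 0], [[-0.115, 0.229, 0], 0]]}}

```text
clock: 2.73
tool_pos: [0.4847, -0.2659, 0.2926]
orientation: [-180.0, 0.0, 176.3]
force: [0.5, 0.2, 0.0]
opening: 0.0877
gripper_force: 0.0
```

{"op": "send_rows", "data": {"deltas": [[[-0.023, 0.046, 0], 0], [[-0.046, 0.092, 0], 0], [[-0.069, 0.137, 0], 0], [[-0.069, 0.137, 0], 0], [[-0.069, 0.137, 0], 0]]}}

```text
clock: 3.15
tool_pos: [0.5471, -0.1599, 0.292]
orientation: [180.0, -0.0, 176.5]
force: [-0.9, -0.3, 0.6]
opening: 0.0877
gripper_force: 0.0
```

```bash
python3 go.py -19 1 204; python3 - <<'E'
from h import *
for n in("scene","top"):
    p=ctrl.snapshot(n); cv2.imwrite(f"pics/{n}1.png",p["color"][:,:,::-1])
a=cv2.imread("pics/scene1.png")[110:310,200:420]; cv2.imwrite("pics/s1c.png",cv2.resize(a,None,fx=2.9,fy=2.9,interpolation=2))
E
```

```text
clock 3.15 clampTCP [-17.5   2.7 292. ] Fx_clamp -0.4 Fz 0.6 open 87.7 gf 0.0 [  3.  11. -13.  -0. -66. -97.]
world [ 0.5487 -0.1615  0.204 ] shares [-0.0021 -0.0019  0.11  ] turn 0.0019
```

View pics/s1c.png

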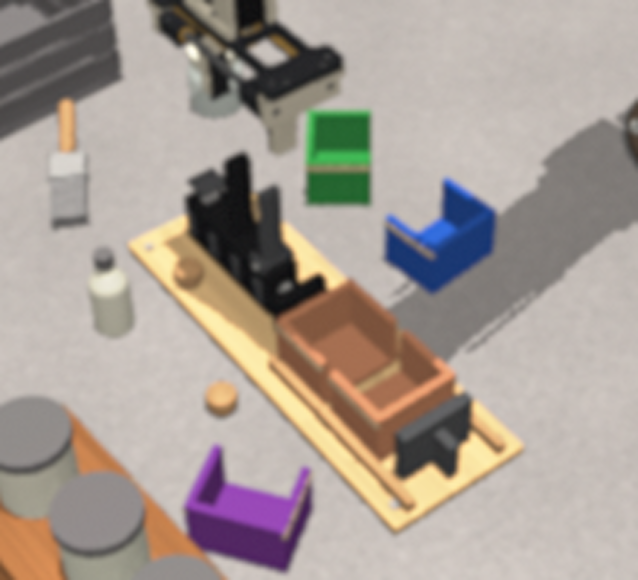

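```bash
python3 - <<'E'
from fit import *
p=ctrl.snapshot("scene"); c=np.load("c.npy")
print(((proj(p,W(c,[(-17.5+44,2.7,226),(-17.5-44,2.7,226),(-17.5+50,2.7,226)]))-[200,110])*2.9).round(0))
E
```

```text
[[278. 143.]
 [223.  95.]
 [282. 147.]]
```

{"op": "send_rows", "data": {"deltas": [[[-0.002, -0.002, 0.025], 0], [[-0.002, -0.002, 0.05], 0], [[-0.002, -0.002, 0.075], 0], [[-0.002, -0.002, 0.1], 0], [[-0.002, -0.002, 0.11], 0]]}}

```text
clock: 3.72
tool_pos: [0.5457, -0.1649, 0.2017]
orientation: [180.0, -0.2, 176.2]
force: [-0.5, -0.9, 0.4]
opening: 0.0878
gripper_force: 0.0
```

{"op": "send_rows", "data": {"deltas": [[[0, 0, 0], 0], [[0, 0, 0], 0], [[0, 0, 0], 0], [[0, 0, 0], 0], [[0, 0, 0], 0]], "gripper": 0.78}}

```text
clock: 4.13
tool_pos: [0.5482, -0.1636, 0.2054]
orientation: [180.0, 0.1, 176.3]
force: [0.1, 2.3, 2.0]
opening: 0.0692
gripper_force: 1.0
```

```bash
python3 go.py -19 1 204
```

```text
clock 4.13 clampTCP [-21.    1.3 205.4] Fx_clamp 2.3 Fz 2.0 open 69.2 gf 1.0 [  3.  15. -19.  -0. -55. -97.]
world [ 0.5487 -0.1615  0.204 ] shares [-0.0004  0.0026  0.0017] turn -0.0004
```

{"op": "send_rows", "data": {"deltas": [[[0, -0.0015, 0], 0], [[0, -0.003, 0], 0], [[0, -0.0045, 0], 0], [[0, -0.006, 0], 0], [[0, -0.0075, 0], 0]], "gripper": 0.61}}

```text
clock: 4.55
tool_pos: [0.5479, -0.1692, 0.2048]
orientation: [180.0, 0.1, 176.3]
force: [0.4, 6.3, 5.4]
opening: 0.0538
gripper_force: 3.4
```

```bash
python3 go.py
```

```text
clock 4.55 clampTCP [-26.7   1.3 204.8] Fx_clamp 6.3 Fz 5.4 open 53.8 gf 3.4 [  2.  15. -19.  -0. -55. -96.]
```

{"op": "send_rows", "data": {"deltas": [[[0, -0.0015, 0], 0], [[0, -0.003, 0], 0], [[0, -0.0045, 0], 0], [[0, -0.006, 0], 0], [[0, -0.0075, 0], 0]], "gripper": 0.45}}

```text
clock: 4.97
tool_pos: [0.5472, -0.1753, 0.2041]
orientation: [179.9, 0.1, 176.3]
force: [3.4, 6.6, 0.7]
opening: 0.0396
gripper_force: 3.1
```

```bash
python3 go.py
```

```text
clock 4.97 clampTCP [-32.8   1.6 204.1] Fx_clamp 6.8 Fz 0.7 open 39.6 gf 3.1 [  2.  15. -19.  -0. -55. -95.]
```

{"op": "send_rows", "data": {"deltas": [[[0, 0.004, 0], 0], [[0, 0.008, 0], 0], [[0, 0.012, 0], 0], [[0, 0.015, 0], 0], [[0, 0.015, 0], 0]], "gripper": 0.8}}

```text
clock: 5.38
tool_pos: [0.5472, -0.1636, 0.2038]
orientation: [180.0, -0.1, 176.3]
force: [1.5, 3.5, -0.5]
opening: 0.0669
gripper_force: 1.0
```

```bash
python3 go.py; cat > look.py <<'E'
from fit import *; import sys
n=sys.argv[1]; p=ctrl.snapshot("top"); s=ctrl.snapshot("scene"); a=p["color"][165:245,250:420,::-1]; b=s["color"][190:300,270:400,::-1]
A=cv2.resize(a,None,fx=4.6,fy=4.6,interpolation=2)
B=cv2.resize(b,None,fx=2,fy=2,interpolation=2)
cv2.imwrite(f"pics/{n}_t.png",A); cv2.imwrite(f"pics/{n}_s.png",b); np.savez(f"pics/{n}.npz",p=p["color"],s=s["color"])
E
python3 look.py k1; python3 - <<'E'
import numpy as np
a=np.load("pics/k1.npz")["p"].astype(int)
from h import *
b=cv2.imread("pics/top0.png")[:,:,::-1].astype(int)
# profile along clamp line, rows ~200..206
for im in(b,a): print(im[203:206,255:345].mean((0)).sum(1).round().astype(int).tolist())
E
```

```text
clock 5.38 clampTCP [-21.1   2.3 203.8] Fx_clamp 3.6 Fz -0.5 open 66.9 gf 1.0 [  3.  15. -20.  -0. -55. -97.]
[403, 405, 415, 459, 483, 489, 487, 490, 490, 483, 444, 352, 272, 253, 240, 188, 164, 241, 337, 446, 481, 479, 460, 393, 290, 309, 412, 459, 471, 470, 470, 470, 466, 469, 474, 471, 470, 468, 472, 467, 471, 472, 472, 464, 458, 484, 506, 512, 503, 489, 474, 475, 472, 473, 471, 470, 469, 468, 467, 472, 468, 468, 474, 470, 467, 470, 467, 467, 456, 463, 458, 429, 357, 244, 168, 191, 204, 152, 126, 131, 135, 244, 410, 477, 498, 503, 502, 467, 335, 191]
[408, 408, 421, 465, 488, 493, 491, 492, 492, 464, 358, 229, 172, 172, 176, 183, 185, 190, 188, 192, 193, 193, 195, 195, 197, 192, 197, 197, 197, 194, 195, 196, 196, 195, 195, 188, 194, 189, 190, 191, 188, 191, 191, 188, 183, 181, 173, 164, 163, 147, 150, 135, 127, 156, 241, 283, 290, 291, 292, 287, 289, 293, 292, 289, 291, 287, 288, 294, 270, 209, 140, 146, 144, 121, 113, 117, 134, 128, 121, 118, 117, 129, 147, 132, 115, 114, 120, 116, 110, 112]
```

{"op": "send_rows", "data": {"deltas": [[[0, 0.003, 0], 0], [[0, 0.003, 0], 0], [[0, 0.003, 0], 0], [[0, 0.003, 0], 0], [[0, 0.0, 0], 0]], "gripper": 0.82}}

```text
clock: 5.9
tool_pos: [0.5475, -0.1635, 0.2042]
orientation: [-180.0, -0.0, 176.4]
force: [0.0, -0.3, 0.3]
opening: 0.0718
gripper_force: 0.0
```

```bash
python3 go.py; python3 - <<'E'
from ov import *
s=ctrl.snapshot("scene"); c=np.load("c.npy")
cv2.imwrite("pics/k1.png",cv2.resize(s["color"][150:300,250:400,::-1],None,fx=4,fy=4,interpolation=2))
E
```

```text
clock 5.90 clampTCP [-21.    2.  204.2] Fx_clamp -0.3 Fz 0.3 open 71.8 gf 0.0 [  3.  15. -19.  -0. -55. -97.]
```

View pics/k1.png

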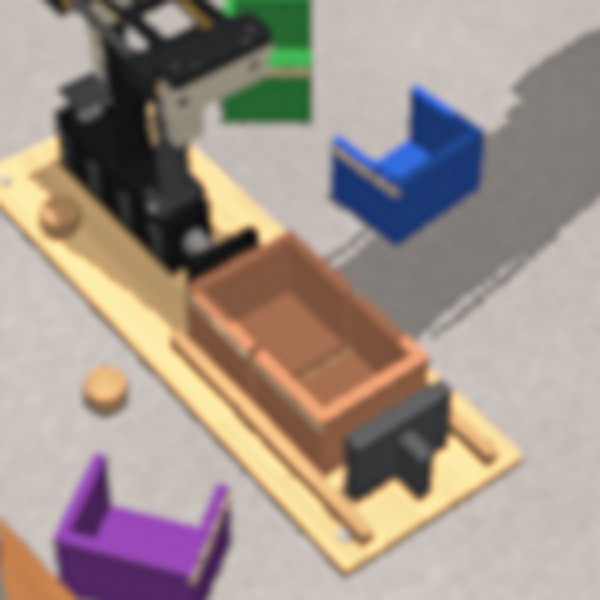

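{"op": "send_rows", "data": {"deltas": [[[0, -0.0015, 0], 0], [[0, -0.003, 0], 0], [[0, -0.0045, 0], 0], [[0, -0.006, 0], 0], [[0, -0.0075, 0], 0]], "gripper": 0.62}}

```text
clock: 6.37
tool_pos: [0.5472, -0.1689, 0.2041]
orientation: [179.9, 0.0, 176.3]
force: [-0.7, 6.7, 1.1]
opening: 0.0543
gripper_force: 3.4
```

```bash
python3 go.py
```

```text
clock 6.37 clampTCP [-26.4   2.  204.1] Fx_clamp 6.6 Fz 1.1 open 54.3 gf 3.4 [  2.  15. -19.  -0. -55. -96.]
```

{"op": "send_rows", "data": {"deltas": [[[0, -0.0015, 0], 0], [[0, -0.003, 0], 0], [[0, -0.0045, 0], 0], [[0, -0.006, 0], 0], [[0, -0.0075, 0], 0]], "gripper": 0.45}}

```text
clock: 6.78
tool_pos: [0.5468, -0.1752, 0.2038]
orientation: [179.9, -0.0, 176.3]
force: [0.9, 8.0, -3.1]
opening: 0.0395
gripper_force: 3.7
```

```bash
python3 go.py
```

```text
clock 6.78 clampTCP [-32.7   2.  203.8] Fx_clamp 8.1 Fz -3.1 open 39.5 gf 3.7 [  2.  15. -19.  -0. -56. -95.]
```

Still sliding (8 N, compared with 7 N free). I'll release and look.

{"op": "send_rows", "data": {"deltas": [[[0, 0.005, 0], 0], [[0, 0.01, 0], 0], [[0, 0.015, 0], 0], [[0, 0.017, 0], 0], [[0, 0.017, 0], 0]], "gripper": 0.82}}

```text
clock: 7.2
tool_pos: [0.5474, -0.1627, 0.2039]
orientation: [-180.0, -0.0, 176.3]
force: [1.0, 2.1, -1.7]
opening: 0.0675
gripper_force: 0.9
```

{"op": "send_rows", "data": {"deltas": [[[0, 0, 0], 0], [[0, -0.002, 0], 0], [[0, -0.002, 0], 0], [[0, -0.002, 0], 0], [[0, -0.002, 0], 0]]}}

```text
clock: 7.62
tool_pos: [0.5476, -0.1636, 0.2043]
orientation: [180.0, 0.0, 176.3]
force: [0.9, 0.4, 0.0]
opening: 0.0717
gripper_force: 0.0
```

```bash
python3 go.py; python3 - <<'E'
from ov import *
s=ctrl.snapshot("scene"); c=np.load("c.npy")
cv2.imwrite("pics/k2.png",cv2.resize(s["color"][195:295,280:380,::-1],None,fx=6,fy=6,interpolation=2))
E
```

```text
clock 7.62 clampTCP [-21.1   1.9 204.3] Fx_clamp 0.4 Fz 0.0 open 71.7 gf 0.0 [  3.  15. -19.  -0. -55. -97.]
```

View pics/k2.png

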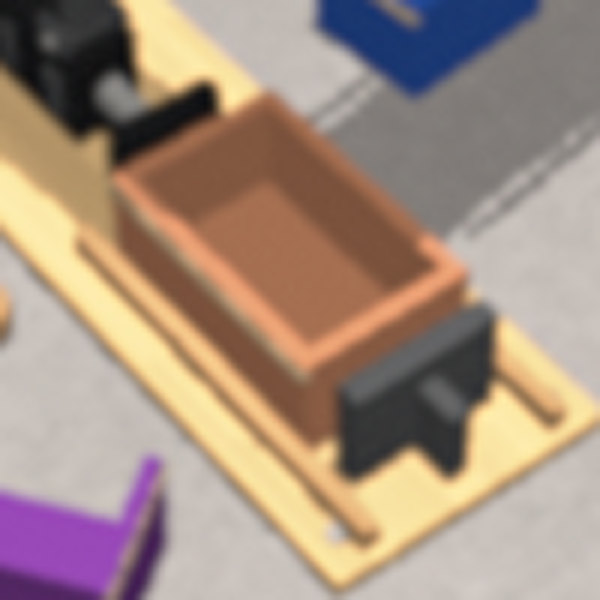

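The halves are closed on each other: no seam shows from (118,178) to (318,375). They're still short of the stop at (345..490, 385..305). Next I'll measure the gap.

```bash
python3 - <<'E'
from ov import *
s=ctrl.snapshot("scene"); c=np.load("c.npy"); a=c[2]
def cl(q,z):
    w=ray(s,np.array(q)/6+[280,195]-.5,z)[:2]-c[:2]; return ((w@[np.cos(a),np.sin(a)])*1000).round(1),((w@[-np.sin(a),np.cos(a)])*1000).round(1)
for n,q,z in [("far end",(308,375),.072),("far end",(467,270),.072),("nearback",(116,178),.072),("nearback",(270,93),.072),("stop72",(340,385),.072),("stop72",(487,303),.072),("stop60",(340,385),.06),("stop60",(487,303),.06),("board",(340,590),.012),("farbase",(316,447),.012),("stopbase",(342,478),.012)]: print(n,cl(q,z))
E
```

```text
far end (np.float64(235.9), np.float64(-46.1))
far end (np.float64(232.1), np.float64(43.6))
nearback (np.float64(96.0), np.float64(-45.4))
nearback (np.float64(96.0), np.float64(40.9))
stop72 (np.float64(248.2), np.float64(-38.8))
stop72 (np.float64(251.5), np.float64(38.5))
stop60 (np.float64(240.8), np.float64(-32.8))
stop60 (np.float64(244.2), np.float64(45.4))
board (np.float64(296.3), np.float64(-75.9))
farbase (np.float64(231.7), np.float64(-38.1))
stopbase (np.float64(251.6), np.float64(-39.5))
```

{"op": "send_rows", "data": {"deltas": [[[0, -0.0015, 0], 0], [[0, -0.003, 0], 0], [[0, -0.0045, 0], 0], [[0, -0.006, 0], 0], [[0, -0.0075, 0], 0]], "gripper": 0.62}}

```text
clock: 8.13
tool_pos: [0.5473, -0.1687, 0.2042]
orientation: [179.9, 0.0, 176.3]
force: [0.0, 6.5, 1.5]
opening: 0.0552
gripper_force: 3.9
```

```bash
python3 go.py
```

```text
clock 8.13 clampTCP [-26.3   1.9 204.2] Fx_clamp 6.5 Fz 1.5 open 55.2 gf 3.9 [  2.  15. -19.  -0. -55. -96.]
```

{"op": "send_rows", "data": {"deltas": [[[0, -0.0015, 0], 0], [[0, -0.003, 0], 0], [[0, -0.0045, 0], 0], [[0, -0.006, 0], 0], [[0, -0.0075, 0], 0]], "gripper": 0.45}}

```text
clock: 8.55
tool_pos: [0.5468, -0.1752, 0.2038]
orientation: [179.9, -0.0, 176.3]
force: [0.8, 8.7, -2.9]
opening: 0.0399
gripper_force: 3.7
```

```bash
python3 go.py
```

```text
clock 8.55 clampTCP [-32.7   1.9 203.8] Fx_clamp 8.7 Fz -2.9 open 39.9 gf 3.7 [  2.  15. -19.  -0. -56. -95.]
```

{"op": "send_rows", "data": {"deltas": [[[0, 0.005, 0], 0], [[0, 0.01, 0], 0], [[0, 0.015, 0], 0], [[0, 0.017, 0], 0], [[0, 0.017, 0], 0]], "gripper": 0.82}}

```text
clock: 8.97
tool_pos: [0.5474, -0.1627, 0.2039]
orientation: [-180.0, -0.0, 176.3]
force: [0.3, 1.8, -0.6]
opening: 0.0672
gripper_force: 0.9
```

{"op": "send_rows", "data": {"deltas": [[[0, 0, 0], 0], [[0, -0.002, 0], 0], [[0, -0.002, 0], 0], [[0, -0.002, 0], 0], [[0, -0.002, 0], 0]]}}

```text
clock: 9.38
tool_pos: [0.5476, -0.1636, 0.2043]
orientation: [180.0, 0.0, 176.3]
force: [-0.3, 0.1, 0.6]
opening: 0.0721
gripper_force: 0.0
```

```bash
python3 go.py; python3 - <<'E'
from ov import *
s=ctrl.snapshot("scene"); c=np.load("c.npy")
cv2.imwrite("pics/k3.png",cv2.resize(s["color"][195:295,280:380,::-1],None,fx=6,fy=6,interpolation=2))
E
```

```text
clock 9.38 clampTCP [-21.1   1.9 204.3] Fx_clamp 0.0 Fz 0.6 open 72.1 gf 0.0 [  3.  15. -19.  -0. -55. -97.]
```

View pics/k3.png

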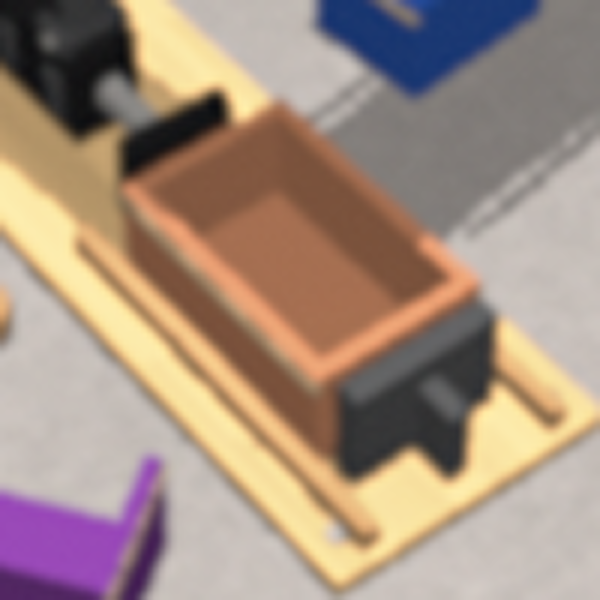

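{"op": "send_rows", "data": {"deltas": [[[0, -0.001, 0], 0], [[0, -0.002, 0], 0], [[0, -0.003, 0], 0], [[0, -0.0035, 0], 0], [[0, -0.0035, 0], 0]], "gripper": 0.71}}

```text
clock: 9.85
tool_pos: [0.5475, -0.1659, 0.2044]
orientation: [179.9, 0.0, 176.3]
force: [-1.4, 5.5, 3.1]
opening: 0.063
gripper_force: 2.6
```

```bash
python3 go.py
```

```text
clock 9.85 clampTCP [-23.4   1.9 204.4] Fx_clamp 5.4 Fz 3.1 open 63.0 gf 2.6 [  3.  15. -19.  -0. -55. -96.]
```

{"op": "send_rows", "data": {"deltas": [[[0, -0.001, 0], 0], [[0, -0.002, 0], 0], [[0, -0.003, 0], 0], [[0, -0.003, 0], 0], [[0, -0.003, 0], 0]], "gripper": 0.65}}

```text
clock: 10.27
tool_pos: [0.5474, -0.168, 0.2042]
orientation: [179.9, 0.0, 176.3]
force: [-0.9, 7.2, 2.7]
opening: 0.0571
gripper_force: 3.2
```

```bash
python3 go.py
```

```text
clock 10.27 clampTCP [-25.6   1.9 204.2] Fx_clamp 7.1 Fz 2.7 open 57.1 gf 3.2 [  2.  15. -19.  -0. -55. -96.]
```

{"op": "send_rows", "data": {"deltas": [[[0, -0.001, 0], 0], [[0, -0.002, 0], 0], [[0, -0.003, 0], 0], [[0, -0.003, 0], 0], [[0, -0.003, 0], 0]], "gripper": 0.59}}

```text
clock: 10.68
tool_pos: [0.5472, -0.1701, 0.2039]
orientation: [179.9, 0.0, 176.3]
force: [0.0, 7.6, 0.5]
opening: 0.0518
gripper_force: 3.7
```

```bash
python3 go.py
```

```text
clock 10.68 clampTCP [-27.7   1.9 203.9] Fx_clamp 7.6 Fz 0.5 open 51.8 gf 3.7 [  2.  15. -19.  -0. -55. -96.]
```

{"op": "send_rows", "data": {"deltas": [[[0, -0.001, 0], 0], [[0, -0.002, 0], 0], [[0, -0.003, 0], 0], [[0, -0.003, 0], 0], [[0, -0.003, 0], 0]], "gripper": 0.53}}

```text
clock: 11.1
tool_pos: [0.547, -0.1722, 0.2034]
orientation: [179.9, -0.0, 176.3]
force: [2.2, 7.8, -2.4]
opening: 0.0466
gripper_force: 3.7
```

```bash
python3 go.py
```

```text
clock 11.10 clampTCP [-29.8   2.  203.4] Fx_clamp 7.9 Fz -2.4 open 46.6 gf 3.7 [  2.  15. -19.  -0. -55. -96.]
```

{"op": "send_rows", "data": {"deltas": [[[0, -0.001, 0], 0], [[0, -0.002, 0], 0], [[0, -0.0025, 0], 0], [[0, -0.0025, 0], 0], [[0, -0.0025, 0], 0]], "gripper": 0.48}}

```text
clock: 11.52
tool_pos: [0.5469, -0.174, 0.2032]
orientation: [179.9, -0.0, 176.3]
force: [1.6, 8.8, -4.0]
opening: 0.0423
gripper_force: 6.4
```

```bash
python3 go.py
```

```text
clock 11.52 clampTCP [-31.6   2.  203.2] Fx_clamp 8.9 Fz -4.0 open 42.3 gf 6.4 [  2.  15. -19.  -0. -55. -95.]
```

{"op": "send_rows", "data": {"deltas": [[[0, -0.001, 0], 0], [[0, -0.002, 0], 0], [[0, -0.003, 0], 0], [[0, -0.003, 0], 0], [[0, -0.003, 0], 0]], "gripper": 0.46}}

```text
clock: 11.93
tool_pos: [0.5467, -0.1758, 0.203]
orientation: [179.8, -0.0, 176.3]
force: [1.4, 13.5, -3.5]
opening: 0.0406
gripper_force: 5.5
```

```bash
python3 go.py
```

```text
clock 11.93 clampTCP [-33.3   2.  203. ] Fx_clamp 13.5 Fz -3.5 open 40.6 gf 5.5 [  2.  15. -19.  -0. -55. -95.]
```

{"op": "send_rows", "data": {"deltas": [[[0, -0.001, 0], 0], [[0, -0.0015, 0], 0], [[0, -0.0015, 0], 0], [[0, -0.0015, 0], 0], [[0, -0.0015, 0], 0]], "gripper": 0.445}}

```text
clock: 12.35
tool_pos: [0.5467, -0.1768, 0.2029]
orientation: [179.8, -0.0, 176.3]
force: [1.8, 13.0, -3.1]
opening: 0.0395
gripper_force: 5.7
```

```bash
python3 go.py
```

```text
clock 12.35 clampTCP [-34.3   2.  202.9] Fx_clamp 13.0 Fz -3.1 open 39.5 gf 5.7 [  1.  15. -19.  -0. -56. -95.]
```

{"op": "send_rows", "data": {"deltas": [[[0, 0.005, 0], 0], [[0, 0.01, 0], 0], [[0, 0.015, 0], 0], [[0, 0.017, 0], 0], [[0, 0.0175, 0], 0]], "gripper": 0.82}}

```text
clock: 12.77
tool_pos: [0.5474, -0.165, 0.2041]
orientation: [180.0, -0.0, 176.3]
force: [0.7, 1.2, -0.8]
opening: 0.0666
gripper_force: 1.0
```

{"op": "send_rows", "data": {"deltas": [[[0, 0, 0], 0], [[0, -0.001, 0], 0], [[0, -0.001, 0], 0], [[0, -0.001, 0], 0], [[0, -0.001, 0], 0]]}}

```text
clock: 13.18
tool_pos: [0.5474, -0.166, 0.2041]
orientation: [180.0, -0.0, 176.3]
force: [-0.3, 1.9, -1.9]
opening: 0.0718
gripper_force: 1.1
```

{"op": "send_rows", "data": {"deltas": [[[0, -0.001, 0], 0], [[0, -0.002, 0], 0], [[0, -0.003, 0], 0], [[0, -0.0035, 0], 0], [[0, -0.0035, 0], 0]], "gripper": 0.71}}

```text
clock: 13.6
tool_pos: [0.5472, -0.1687, 0.2042]
orientation: [180.0, 0.0, 176.3]
force: [0.1, 4.6, 0.7]
opening: 0.0625
gripper_force: 2.4
```

```bash
python3 go.py
```

```text
clock 13.60 clampTCP [-26.2   2.  204.2] Fx_clamp 4.6 Fz 0.7 open 62.5 gf 2.4 [  2.  15. -19.  -0. -55. -96.]
```

{"op": "send_rows", "data": {"deltas": [[[0, -0.001, 0], 0], [[0, -0.002, 0], 0], [[0, -0.002, 0], 0], [[0, -0.002, 0], 0], [[0, -0.002, 0], 0]], "gripper": 0.67}}

```text
clock: 14.02
tool_pos: [0.5472, -0.1693, 0.204]
orientation: [179.9, 0.0, 176.3]
force: [-0.4, 10.6, 1.7]
opening: 0.0592
gripper_force: 5.0
```

```bash
python3 go.py
```

```text
clock 14.02 clampTCP [-26.9   2.  204. ] Fx_clamp 10.5 Fz 1.7 open 59.2 gf 5.0 [  2.  15. -19.  -0. -55. -96.]
```

{"op": "send_rows", "data": {"deltas": [[[0, -0.001, 0], 0], [[0, -0.001, 0], 0], [[0, -0.001, 0], 0], [[0, -0.001, 0], 0], [[0, -0.001, 0], 0]], "gripper": 0.635}}

```text
clock: 14.43
tool_pos: [0.5472, -0.1696, 0.2039]
orientation: [179.9, 0.0, 176.3]
force: [0.1, 12.7, 1.1]
opening: 0.0559
gripper_force: 6.2
```

```bash
python3 go.py
```

```text
clock 14.43 clampTCP [-27.2   1.9 203.9] Fx_clamp 12.6 Fz 1.1 open 55.9 gf 6.2 [  2.  15. -19.  -0. -55. -96.]
```

{"op": "send_rows", "data": {"deltas": [[[0, 0.004, 0], 0], [[0, 0.008, 0], 0], [[0, 0.008, 0], 0], [[0, 0.008, 0], 0], [[0, 0.008, 0], 0]], "gripper": 0.82}}

```text
clock: 14.85
tool_pos: [0.5475, -0.165, 0.2041]
orientation: [-180.0, 0.0, 176.3]
force: [0.3, 2.5, -0.8]
opening: 0.0717
gripper_force: 1.0
```

{"op": "send_rows", "data": {"deltas": [[[0, 0, 0], 0], [[0, 0, 0], 0], [[0, 0, 0], 0], [[0, 0, 0], 0], [[0, 0, 0], 0]]}}

```text
clock: 15.27
tool_pos: [0.5475, -0.165, 0.2041]
orientation: [-180.0, 0.0, 176.3]
force: [-0.4, 2.2, -1.0]
opening: 0.0719
gripper_force: 0.8
```

```bash
python3 go.py
```

```text
clock 15.27 clampTCP [-22.5   1.9 204.1] Fx_clamp 2.1 Fz -1.0 open 71.9 gf 0.8 [  3.  15. -19.   0. -55. -97.]
```

{"op": "send_rows", "data": {"deltas": [[[0, -0.001, 0], 0], [[0, -0.002, 0], 0], [[0, -0.003, 0], 0], [[0, -0.003, 0], 0], [[0, -0.003, 0], 0]], "gripper": 0.76}}

```text
clock: 15.68
tool_pos: [0.5474, -0.1673, 0.2043]
orientation: [-180.0, 0.0, 176.3]
force: [-0.3, 2.1, 0.1]
opening: 0.0664
gripper_force: 1.2
```

```bash
python3 go.py
```

```text
clock 15.68 clampTCP [-24.8   1.9 204.3] Fx_clamp 2.1 Fz 0.1 open 66.4 gf 1.2 [  3.  15. -19.   0. -55. -96.]
```

{"op": "send_rows", "data": {"deltas": [[[0, -0.001, 0], 0], [[0, -0.001, 0], 0], [[0, -0.001, 0], 0], [[0, -0.001, 0], 0], [[0, -0.001, 0], 0]], "gripper": 0.74}}

```text
clock: 16.1
tool_pos: [0.5474, -0.168, 0.2043]
orientation: [-180.0, 0.0, 176.3]
force: [-0.9, 2.5, 1.9]
opening: 0.065
gripper_force: 1.4
```

```bash
python3 go.py
```

```text
clock 16.10 clampTCP [-25.6   1.9 204.3] Fx_clamp 2.5 Fz 1.9 open 65.0 gf 1.4 [  3.  15. -19.   0. -55. -96.]
```

{"op": "send_rows", "data": {"deltas": [[[0, -0.001, 0], 0], [[0, -0.001, 0], 0], [[0, -0.001, 0], 0], [[0, -0.001, 0], 0], [[0, -0.001, 0], 0]], "gripper": 0.725}}

```text
clock: 16.52
tool_pos: [0.5473, -0.1688, 0.2042]
orientation: [180.0, 0.0, 176.3]
force: [0.5, 3.6, 2.1]
opening: 0.0637
gripper_force: 1.9
```

```bash
python3 go.py
```

```text
clock 16.52 clampTCP [-26.3   1.9 204.2] Fx_clamp 3.6 Fz 2.1 open 63.7 gf 1.9 [  2.  15. -19.  -0. -55. -96.]
```

{"op": "send_rows", "data": {"deltas": [[[0, -0.001, 0], 0], [[0, -0.001, 0], 0], [[0, -0.001, 0], 0], [[0, -0.001, 0], 0], [[0, -0.001, 0], 0]], "gripper": 0.72}}

```text
clock: 16.93
tool_pos: [0.5473, -0.1694, 0.2042]
orientation: [180.0, 0.0, 176.3]
force: [0.3, 5.3, 3.3]
opening: 0.0633
gripper_force: 2.8
```

```bash
python3 go.py
```

```text
clock 16.93 clampTCP [-26.9   1.9 204.2] Fx_clamp 5.3 Fz 3.3 open 63.3 gf 2.8 [  2.  15. -19.  -0. -55. -96.]
```

{"op": "send_rows", "data": {"deltas": [[[0, -0.001, 0], 0], [[0, -0.001, 0], 0], [[0, -0.001, 0], 0], [[0, -0.001, 0], 0], [[0, -0.001, 0], 0]], "gripper": 0.715}}

```text
clock: 17.35
tool_pos: [0.5473, -0.1699, 0.2042]
orientation: [180.0, 0.0, 176.3]
force: [0.1, 6.9, 3.6]
opening: 0.0625
gripper_force: 3.6
```

```bash
python3 go.py
```

```text
clock 17.35 clampTCP [-27.4   1.9 204.2] Fx_clamp 6.9 Fz 3.6 open 62.5 gf 3.6 [  2.  15. -19.  -0. -55. -96.]
```

{"op": "send_rows", "data": {"deltas": [[[0, 0.004, 0], 0], [[0, 0.008, 0], 0], [[0, 0.0105, 0], 0], [[0, 0.0105, 0], 0], [[0, 0.0105, 0], 0]], "gripper": 0.98}}

```text
clock: 17.77
tool_pos: [0.5475, -0.1622, 0.204]
orientation: [-180.0, -0.0, 176.3]
force: [0.9, 0.1, 0.0]
opening: 0.0849
gripper_force: 0.0
```

{"op": "send_rows", "data": {"deltas": [[[0, 0, -0.01], 0], [[0, 0, -0.04], 0], [[0, 0, -0.07], 0], [[0, 0, -0.1], 0], [[0, 0, -0.1], 0]]}}

```text
clock: 18.18
tool_pos: [0.5497, -0.1628, 0.29]
orientation: [-179.9, 0.5, 176.4]
force: [1.0, -0.3, 0.3]
opening: 0.0857
gripper_force: 0.0
```

```bash
python3 go.py -106 1 250 90; python3 - <<'E'
from ov import *
s=ctrl.snapshot("scene")
cv2.imwrite("pics/k4.png",cv2.resize(s["color"][150:295,240:385,::-1],None,fx=4,fy=4,interpolation=2))
E
```

```text
clock 18.18 clampTCP [-2.02e+01 -1.00e-01  2.90e+02] Fx_clamp -0.3 Fz 0.3 open 85.7 gf 0.0 [  3.  11. -13.   0. -66. -97.]
world [ 0.5431 -0.2484  0.25  ] shares [ 0.0017 -0.1072  0.0502] turn -1.0
```

View pics/k4.png

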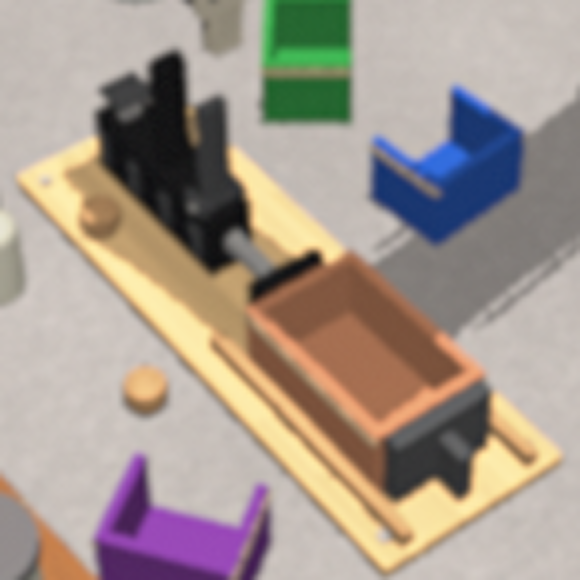

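The picture shows the planter closed and against the stop (far edge (390,430)-(485,375)), with jaw and pad on the near half at (285,275) and the trigger free. Clamped since about 17.6 s. I'll move over the tab now.

{"op": "send_rows", "data": {"deltas": [[[0, -0.025, 0], -0.075], [[0, -0.05, 0], -0.15], [[0.001, -0.075, 0], -0.225], [[0.002, -0.1, 0], -0.3], [[0.002, -0.107, 0], -0.375]], "gripper": 0}}

```text
clock: 18.65
tool_pos: [0.5398, -0.2494, 0.2836]
orientation: [180.0, -0.1, -149.7]
force: [-0.6, 0.4, -0.7]
opening: 0.0579
gripper_force: 0.0
```

{"op": "send_rows", "data": {"deltas": [[[0, 0, 0], -0.075], [[0, 0, 0], -0.15], [[0, 0, 0], -0.225], [[0, 0, 0], -0.3], [[0, 0, 0], -0.375]]}}

```text
clock: 19.07
tool_pos: [0.5402, -0.2475, 0.2836]
orientation: [179.9, -0.0, -115.9]
force: [0.6, 0.5, 0.1]
opening: 0.0249
gripper_force: 0.0
```

{"op": "send_rows", "data": {"deltas": [[[0, 0, 0], -0.075], [[0, 0, 0], -0.15], [[0, 0, 0], -0.225], [[0, 0, 0], -0.25], [[0, 0, 0], -0.25]]}}

```text
clock: 19.48
tool_pos: [0.5403, -0.2475, 0.2837]
orientation: [179.9, 0.0, -93.6]
force: [0.9, -0.6, 1.3]
opening: 0.0003
gripper_force: 0.0
```

```bash
python3 go.py -106 2 175 90
```

```text
clock 19.48 clampTCP [-105.3    3.9  283.7] Fx_clamp -0.6 Fz 1.3 open 0.3 gf 0.0 [ -6.  13. -11.  -0. -66.   2.]
world [ 0.5421 -0.2483  0.175 ] shares [ 0.0009 -0.0025  0.1359] turn 0.0006
```

{"op": "send_rows", "data": {"deltas": [[[0.001, -0.0025, 0.03], 0], [[0.001, -0.0025, 0.06], 0], [[0.001, -0.0025, 0.09], 0], [[0.001, -0.0025, 0.12], 0], [[0.001, -0.0025, 0.135], 0]]}}

```text
clock: 19.9
tool_pos: [0.5409, -0.248, 0.1729]
orientation: [179.8, 0.0, -93.8]
force: [-0.6, 0.7, -0.4]
opening: 0.0004
gripper_force: 0.0
```

{"op": "send_rows", "data": {"deltas": [[[0, 0, 0], 0], [[0, 0, 0], 0], [[0, 0, 0], 0], [[0, 0, 0], 0], [[0, 0, 0], 0]]}}

```text
clock: 20.32
tool_pos: [0.5431, -0.2484, 0.1774]
orientation: [-179.9, -0.0, -93.7]
force: [-0.4, 0.4, -0.3]
opening: 0.0003
gripper_force: 0.0
```

{"op": "send_rows", "data": {"deltas": [[[0, 0, 0], 0], [[0, 0, 0], 0], [[0, 0, 0.002], 0], [[0, 0, 0.005], 0], [[0, 0, 0.01], 0]]}}

```text
clock: 20.73
tool_pos: [0.5427, -0.2483, 0.1683]
orientation: [-180.0, -0.0, -93.7]
force: [-0.4, -0.0, -0.2]
opening: 0.0006
gripper_force: 0.0
```

```bash
python3 go.py -106 2 155.5 90; python3 - <<'E'
from fit import *
s=ctrl.snapshot("scene"); cv2.imwrite("pics/k5.png",cv2.resize(s["color"][130:290,230:390,::-1],None,fx=3.7,fy=3.7,interpolation=2))
E
```

```text
clock 20.73 clampTCP [-106.     1.4  168.3] Fx_clamp -0.1 Fz -0.2 open 0.6 gf 0.0 [ -6.  19. -19.   0. -52.   2.]
world [ 0.5421 -0.2483  0.1555] shares [0.     0.0007 0.0159] turn -0.0004
```

{"op": "send_rows", "data": {"deltas": [[[0, 0, 0.004], 0], [[0, 0, 0.008], 0], [[0, 0, 0.012], 0], [[0, 0, 0.016], 0], [[0, 0, 0.016], 0]]}}

```text
clock: 21.2
tool_pos: [0.5425, -0.2483, 0.1547]
orientation: [180.0, 0.0, -93.7]
force: [-0.1, 0.2, 2.1]
opening: 0.0003
gripper_force: 0.9
```

{"op": "send_rows", "data": {"deltas": [[[0, 0, 0], 0], [[0, 0, 0], 0], [[0, 0, 0], 0], [[0, 0, 0], 0], [[0, 0, 0], 0]]}}

```text
clock: 21.62
tool_pos: [0.5425, -0.2483, 0.1555]
orientation: [180.0, 0.0, -93.7]
force: [-1.5, 0.7, 2.2]
opening: 0.0008
gripper_force: 0.9
```

{"op": "send_rows", "data": {"deltas": [[[0, 0, 0], 0], [[0, 0, 0], 0], [[0, 0, 0], 0], [[0, 0, 0], 0], [[0, 0, 0], 0]]}}

```text
clock: 22.03
tool_pos: [0.5425, -0.2483, 0.1554]
orientation: [180.0, 0.0, -93.7]
force: [-1.2, 0.5, 2.4]
opening: 0.0002
gripper_force: 0.9
```

```bash
python3 go.py; python3 - <<'E'
from fit import *
s=ctrl.snapshot("scene"); cv2.imwrite("pics/k6.png",cv2.resize(s["color"][130:290,230:390,::-1],None,fx=3.7,fy=3.7,interpolation=2))
E
```

```text
clock 22.03 clampTCP [-105.9    1.6  155.4] Fx_clamp 0.4 Fz 2.4 open 0.2 gf 0.9 [ -6.  20. -19.  -0. -50.   2.]
```

View pics/k6.png

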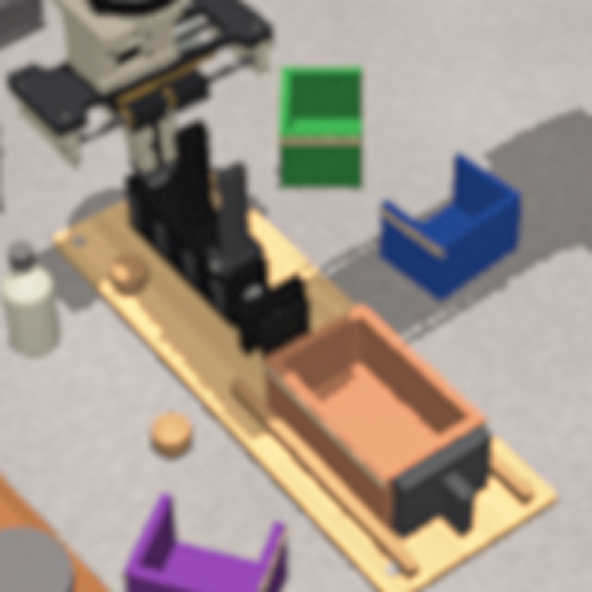

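The picture shows the jaw pad back at the housing (275,315) and the planter closed at the stop. I'll press slightly deeper to be sure, then lift off.

{"op": "send_rows", "data": {"deltas": [[[0, 0, 0.001], 0], [[0, 0, 0.0015], 0], [[0, 0, 0.0015], 0], [[0, 0, 0.0015], 0], [[0, 0, 0.0015], 0]]}}

```text
clock: 22.5
tool_pos: [0.5426, -0.2483, 0.1542]
orientation: [180.0, -0.0, -93.7]
force: [-1.9, 0.7, 2.1]
opening: 0.0007
gripper_force: 1.1
```

{"op": "send_rows", "data": {"deltas": [[[0, 0, 0], 0], [[0, 0, 0], 0], [[0, 0, -0.005], 0], [[0, 0, -0.02], 0], [[0, 0, -0.05], 0]]}}

```text
clock: 22.92
tool_pos: [0.5412, -0.2479, 0.192]
orientation: [179.7, 0.1, -93.7]
force: [-0.2, 0.2, -0.9]
opening: 0.0003
gripper_force: 0.0
```

{"op": "send_rows", "data": {"deltas": [[[0, 0, -0.04], 0], [[0, 0, -0.08], 0], [[0, 0, -0.12], 0], [[0, 0, -0.14], 0], [[0, 0, -0.14], 0]]}}

```text
clock: 23.33
tool_pos: [0.5442, -0.2489, 0.3113]
orientation: [-179.5, -0.1, -93.6]
force: [0.4, -0.1, 0.4]
opening: 0.0004
gripper_force: 0.0
```

```bash
python3 go.py; python3 - <<'E'
from fit import *
s=ctrl.snapshot("scene")["color"].astype(int); b=cv2.imread("pics/scene0.png")[:,:,::-1].astype(int)
# pad region in scene: crop px (240..310,280..350)/3.7+(230,130)
for r in range(204,226,3): print(r,b[r,286:318].sum(1).tolist(),"\n   ",s[r,286:318].sum(1).tolist())
E
```

```text
clock 23.33 clampTCP [-1.064e+02 -1.000e-01  3.113e+02] Fx_clamp -0.1 Fz 0.4 open 0.4 gf 0.0 [ -6.  12.  -8.   0. -69.   2.]
204 [67, 92, 114, 116, 118, 125, 110, 98, 92, 73, 70, 65, 59, 52, 53, 142, 367, 573, 640, 636, 605, 559, 484, 412, 434, 549, 624, 642, 637, 633, 632, 619] 
    [69, 94, 111, 111, 119, 112, 95, 76, 64, 66, 60, 62, 57, 47, 48, 144, 357, 566, 637, 634, 599, 555, 481, 406, 375, 390, 424, 439, 441, 445, 449, 426]
207 [87, 143, 170, 155, 113, 78, 55, 54, 55, 78, 157, 277, 371, 377, 284, 162, 214, 320, 306, 224, 148, 107, 96, 80, 77, 198, 416, 602, 654, 653, 633, 605] 
    [85, 132, 150, 138, 97, 70, 61, 58, 56, 63, 106, 182, 245, 248, 184, 110, 151, 217, 211, 163, 108, 74, 59, 54, 62, 133, 272, 400, 460, 466, 456, 444]
210 [94, 94, 131, 142, 112, 76, 61, 52, 70, 156, 273, 337, 330, 262, 178, 123, 102, 96, 87, 78, 64, 59, 78, 138, 208, 284, 398, 504, 532, 513, 480, 431] 
    [97, 97, 127, 135, 109, 73, 65, 55, 59, 121, 205, 236, 218, 171, 115, 80, 70, 70, 69, 67, 59, 61, 59, 59, 55, 85, 195, 332, 419, 453, 462, 469]
213 [442, 306, 197, 138, 107, 73, 58, 65, 85, 102, 1
[... 821 characters left out ...]
8, 65, 66, 73, 87, 131, 233, 352, 395, 384, 362]
222 [635, 630, 627, 625, 624, 627, 626, 587, 473, 387, 422, 483, 508, 504, 458, 381, 321, 294, 290, 291, 293, 289, 293, 290, 292, 289, 293, 291, 290, 299, 317, 353] 
    [441, 433, 431, 428, 428, 429, 425, 391, 285, 150, 61, 48, 57, 62, 68, 72, 67, 70, 65, 71, 101, 148, 192, 252, 306, 333, 340, 333, 317, 306, 290, 285]
225 [652, 648, 640, 635, 630, 628, 616, 560, 460, 351, 308, 335, 383, 433, 484, 510, 505, 466, 395, 334, 296, 287, 289, 289, 299, 318, 362, 424, 475, 505, 523, 529] 
    [463, 455, 445, 440, 432, 433, 432, 428, 402, 334, 253, 231, 297, 330, 272, 181, 170, 221, 271, 308, 330, 338, 336, 320, 303, 290, 284, 278, 282, 281, 281, 284]
```

The rod and pad profile matches the starting image apart from shadow, so the jaw is fully back and the robot is clear.

```bash
python3 -c "
from plant import ctrl
print(ctrl.close_job())"
```

```text
the job is handed in; nothing more can be done
None
```

The job is handed in: the planter was pushed shut against the stop and clamped at about 11 N (estimated from trigger force; the next tooth would have given about 23 N), left so for roughly 3 s, then the tab released the jaw fully and the closed planter is standing in the clamp.

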